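# Find the slack clips and draw out their filter slides

## Task

Two of the four spring clips that hold the microscope's filter slides have gone slack. Tug gently on the slides' tabs to feel which two come easily, and draw those two out of their clips one after the other, each until it rests against the blue front rail of the strip. Never pull a slide out of a sound clip: leave the two firmly held slides fully home, and do not disturb the other things on the bench.

Things in the scene. Friction and masses are not known exactly. Their poses are not given: they have to be found in the camera images.
- strip: Fixed clip strip: low dark steel base 218 x 230 mm, 6 mm thick, four parallel lanes. Origin: on the bench surface (its underside), on the middle line; x along the lanes from front rail to back wall, y across, z up. Lanes centred at y = -84, -28, 28, 84 mm, 37 mm wide, between slippery black ribs 14 mm high. White side shelf at y 115 to 175 mm, 6 mm high.
- rail (a point): Middle of the inner face of the blue front rail (strip x = -125 mm), at its top edge, 22 mm above the bench. A slide drawn out against it has its origin at strip x = -65 mm, z = 6 mm.
- back_wall (a point): Middle of the inner face of the back wall (strip x = 75 mm), at its top edge, 32 mm above the bench. A slide that is home rests against it, its origin at strip x = +15 mm, z = 6 mm.
- bridge (a point): Middle of the top of the clip bridge (strip x 30 to 56 mm; bridge top 50 mm, clip housings on it to 65 mm). All four clips look alike: a sprung roller pushes a slide's ridge homeward. Two slack ones let go at a pull of 3 to 6 N; two sound ones start to yield at about 8 N, give springily over 16 mm and let go near 20 N; eased off before that, they pull the slide home again.
- slide_blue: Grey filter slide (blade), 120 x 34 x 10 mm, 0.1 kg, round blue glass. Origin: centre of its underside; x along it, pointing into the clip; z up. At its -x end a white upright tab, x -60 to -52 mm, 26 mm wide, top 44 mm above the underside: hook closed fingers behind its +x face and drag to -x. Ridge at the +x end, 18 mm high. Each slide may be in any lane.
- slide_green: Filter slide with a round green glass, otherwise the same as slide_blue in shape, size, origin and axes.
- slide_amber: Filter slide with a round amber glass, otherwise the same as slide_blue in shape, size, origin and axes.
- slide_grey: Filter slide with a round grey glass, otherwise the same as slide_blue in shape, size, origin and axes.
- clip_a (a joint): A spring clip, in no fixed order: which lane it serves is unknown and changes from start to start. Value: lift of its orange roller in m: about 0 with a slide home, up to +0.0064 as a slide's ridge passes under it, -0.0035 with no slide under it.
- clip_b (a joint): A spring clip, in no fixed order: which lane it serves is unknown and changes from start to start. Value: lift of its orange roller in m: about 0 with a slide home, up to +0.0064 as a slide's ridge passes under it, -0.0035 with no slide under it.
- clip_c (a joint): A spring clip, in no fixed order: which lane it serves is unknown and changes from start to start. Value: lift of its orange roller in m: about 0 with a slide home, up to +0.0064 as a slide's ridge passes under it, -0.0035 with no slide under it.
- clip_d (a joint): A spring clip, in no fixed order: which lane it serves is unknown and changes from start to start. Value: lift of its orange roller in m: about 0 with a slide home, up to +0.0064 as a slide's ridge passes under it, -0.0035 with no slide under it.
- oil_bottle: Bystander, loose: amber bottle, 28 mm across, 62 mm high, on the strip's side shelf. Origin: centre of its underside.
- lens_cap: Bystander, loose: black round cap, 40 mm across, 18 mm high, on the strip's side shelf. Origin: centre of its underside.
- green_cup: Bystander, loose: bright green lidded cup, 92 mm across, 126 mm high. Origin: centre of its underside.
- spray_can: Bystander, loose: white bottle with blue label, 48 mm across, 165 mm high. Origin: centre of its underside.
- slide_box: Bystander, loose: blue box, 100 x 85 x 35 mm. Origin: centre of its underside.
- dish_stack: Bystander, loose: two clear dishes, 90 mm across, 29 mm high together. Origin: centre of its underside.
- stain_jar: Bystander, loose: glass jar with red lid, 60 mm across, 85 mm high. Origin: centre of its underside.

How it is judged:
On the way, in this order (a step that is already met when the one before it is completed fails the run):
1. one slack clip has been emptied while the other slack clip still holds its slide (((value of joint clip_a below -0.002 m and not (value of joint clip_b below -0.002 m)) or (value of joint clip_b below -0.002 m and not (value of joint clip_a below -0.002 m)))), for 0.2 s.
2. both slack clips (clip_a and clip_b) have been emptied (value of joint each of clip_a, clip_b below -0.002 m), for 0.2 s.
At the end, for the whole second after the job is handed in: The two slack clips (clip_a and clip_b) are empty and their slides lie flat in their lanes against the front rail (within 8 mm); the other two slides are fully home (within 4 mm) under their sound clips (clip_c and clip_d, roller within -1.5 to +2 mm); all slides flat (within 0.08 rad) and at rest (all of step 2 and value of joint clip_c between -0.0015 and 0.002 m and value of joint clip_d between -0.0015 and 0.002 m and (x of slide_blue in the frame of strip between -0.075 and -0.057 m or x of slide_blue in the frame of strip between 0.011 and 0.02 m) and z of each of slide_blue, slide_green, slide_amber, slide_grey in the frame of strip below 0.01 m and angle between each of slide_blue, slide_green, slide_amber, slide_grey's own z axis and vertical below 0.08 rad and linear speed of each of slide_blue, slide_green, slide_amber, slide_grey below 0.02 m/s and (x of slide_green in the frame of strip between -0.075 and -0.057 m or x of slide_green in the frame of strip between 0.011 and 0.02 m) and (x of slide_amber in the frame of strip between -0.075 and -0.057 m or x of slide_amber in the frame of strip between 0.011 and 0.02 m) and (x of slide_grey in the frame of strip between -0.075 and -0.057 m or x of slide_grey in the frame of strip between 0.011 and 0.02 m)); the robot touches nothing.
It fails at once if a slide is pulled out of a sound clip (clip_c or clip_d) (value of joint any of clip_c, clip_d below -0.002 m).
It fails at once if another thing on the bench is moved by more than 25 mm (distance of any of oil_bottle, lens_cap, green_cup, spray_can, slide_box, dish_stack, stain_jar from where it was at the start of the episode above 0.025 m).
It also fails if it takes over 54 s, if anything falls off the work surface, if the arm or the gripper's body presses on something with over 40 N, if the wrist force passes 120 N, or if a joint passes its speed limit or range.

## Robot

A 6-joint arm with a two-finger parallel gripper is mounted at the origin on the work surface. World frame = base frame: x ahead of the robot, y to its left, z up, the work surface at z = 0. Lengths are in m, angles in rad, forces in N, time in s.
With the tool pointing down it reaches from about 0.35 to 0.925 m from the base axis. Payload 6.4 kg.
Tool frame: the origin (TCP) lies on the front face of the gripper's body, between the roots of the fingers; the fingertips stand 73 mm ahead of it and the grasp point (between the pads) lies 54 mm ahead of it; z points along the fingers, y is the direction in which the jaws open and shut (so a half turn about z gives the same grasp; the last joint's range is limited). The gripper opens to 85 mm and grips with 20 to 120 N. Pads are 22 mm wide; open, the fingers measure 114 mm over their backs; the gripper's body (76 mm by 85 mm) begins 54 mm behind the grasp point. The pads swing forward as they close: fully open they stand 13 mm farther back than shut.
Start: joints at [-0.174, 0.245, 1.558, -0, 1.339, -0.174], TCP at [0.65, 0, 0.304] pointing down, gripper open.
Joint ranges: [-3.13, 3.13], [-1.02, 2.26], [0.13, 2.54], [-0.95, 4.09], [0.21, 2.88], [-2.74, 2.74]. Speed limits (rad/s): [2.57, 2.57, 3.14, 3.14, 3.14, 3.14].

## Interface

Orientations are given as a unit quaternion [w, x, y, z].
In Python, from workcell import * gives the robot as it stands.
- The arm moves only by the tool send_rows, never from a script. Its argument "targets" is a list of rows, each a list of 7 numbers: the turn, a rotation vector about the tool's x, y, z in degrees, then the shift along the tool's x, y, z in m, then the gripper's target within -1 to 1 (fully open at 1, half-way at 0, shut at -1). In form: [[ax, ay, az, tx, ty, tz, gripper], ...]. A call has 1 to 20 rows; each row is the pose to reach, as a shift and turn from the pose commanded when the call began, along the tool's axes at that moment; what a row does not reach only later rows make up. A row lasts 1/12 s, in which the tool goes at most 41.7 mm and 7.16 degrees, less where a joint would pass 70% of its speed; a pose out of reach is approached as far as the arm can. A call with a gripper value outside its range is refused whole. The fingers move at their own pace and stop on an object; "grip_force" is the grip in N (left out, the last holds). Time passes only in rows, so rows that repeat a pose let the fingers close. It gives the time, the measured TCP pose, the force and the opening at its end, in the units of the state.
- get_state(): the state, without advancing time (a new reading comes with each control period).
- capture(name): name is "scene" or "side" or "wrist"; returns a dict with "color" (400x640x3 uint8, blue, green, red), "intrinsics" (3x3 intrinsics, pixels), "k1" (the pictures are not rectified: a ray, as slopes to the right and down, at radius r is drawn at 1 + k1 r^2 times it, then the intrinsics apply), "rvec" (rotation vector, rad) and "tvec" (3), from world to camera coordinates, as OpenCV has them; the wrist camera has in their place "T_tool_cam" (4x4, takes a point from camera to tool coordinates, whose origin is the TCP and whose axes are the flange's). Camera axes: x right, y down, z forward; pixel columns grow to the right and rows downward; lengths in m; the calibration is good to about 2 mm. A picture is of the moment at which its call begins: read the wrist's pose just before it. There is no depth.
- close_job(): hands the job in, once; it reports no verdict.
Trained networks look in a picture, given as the dict that the camera call returned (one of the last four; its "shot" number tells which), for a name from the list of things; names that differ only in an ending like _2 or _b are one class to them, and where a whole thing is asked for, a point or a joint stands for the part that bears it (a point fixed in the world has none). Each returns a list of dicts, best first, with "confidence" (0 to 1); they miss things now and then, are a little off and sometimes report something else, mostly with a low value. They report only what shows in the picture. A call takes as long as a camera call.
- trace(picture, name): "pixels" (400x640 bool, what is visible of it) and "rect" ([centre column, centre row, width, height] in pixels, round what is visible of it).
- tip_of(picture, name): "uv" ([column, row] in pixels: a listed point, or the origin of a listed thing).
The state is a dict: "t": time; "qpos": joint angles; "qd": joint speeds; "tau": joint torques, N m; "position": TCP position; "tcp_rot": TCP orientation; "contact_force": force on the tool from outside, world axes, zero at the start; "moment": the same for the moment, N m; "opening": finger opening in m.
Only numpy, scipy, OpenCV 4.12 (cv2) and the standard library are available. Lean on these libraries where they do the work, as an engineer would, in place of code of your own. Each camera call takes 0.05 s, during which the arm holds its last target.

## Working session

There is one attempt and no reset: what is moved stays moved. The work goes in short steps, Python scripts to look and compute and a tool call to move; the robot and the scene stay as the last step left them, time stands still between calls to the robot, and variables do not carry over. Pictures are saved under pics/ and viewed, and the job is handed in when it is done.

Besides the shell and the picture viewer there is one more tool, called after "Call:" by a JSON object that holds its "method" and its "body". send_rows: Moves the arm, as the interface text tells. Its arguments: {"type":"object","properties":{"targets":{"type":"array"},"grip_force":{"type":"number"}},"required":["targets"]}

```bash
mkdir -p pics; ls; python3 - <<'E'
from workcell import *
import cv2
s=get_state(); print({k:s[k] for k in('t','position','tcp_rot','contact_force','opening')})
for n in('scene','side'):
    p=capture(n); cv2.imwrite(f'pics/{n}0.png',p['color']); print(n,p['intrinsics'],p['k1'],p['rvec'],p['tvec'],p['shot'])
    for m in('slide_blue','slide_green','slide_amber','slide_grey','rail','back_wall','bridge','strip','oil_bottle'):
        r=tip_of(p,m); print(m,[(x['uv'],round(x['confidence'],2)) for x in r[:3]])
E
```

```text
pics
{'t': 0.0, 'position': array([6.49568131e-01, 9.96998341e-05, 3.02762202e-01]), 'tcp_rot': array([-8.09039361e-04,  7.07088468e-01,  7.07124401e-01, -5.70556343e-04]), 'contact_force': array([-0.19058679, -0.45445453, -0.08870545]), 'opening': 0.08531457968027202}
scene [[453.45093595   0.         315.58472261]
 [  0.         453.45093595 208.16487468]
 [  0.           0.           1.        ]] -0.04190819733864449 [ 1.10411555  2.30872898 -1.09308581] [ 0.31389984 -0.19856491  1.59001566] 1
slide_blue [([254.1, 233.2], 0.48)]
slide_green [([236.6, 224.5], 0.52)]
slide_amber [([288.3, 247.5], 0.8)]
slide_grey [([269.0, 237.6], 0.65), ([198.7, 196.8], 0.27)]
rail [([291.8, 206.6], 0.86)]
back_wall [([248.4, 241.8], 0.89)]
bridge [([253.8, 228.8], 0.59)]
strip [([265.3, 231.9], 0.63), ([294.6, 203.0], 0.6)]
oil_bottle [([306.8, 258.4], 0.73)]
side [[409.09617312   0.         312.74728778]
 [  0.         409.09617312 201.01747875]
 [  0.           0.           1.        ]] 0.004107740957137615 [ 2.28109619 -0.21676145  0.09251799] [-0.47844663  0.1251971   1.10363747] 2
slide_blue [([371.9, 244.3], 0.7)]
slide_green [([382.8, 261.2], 0.66)]
slide_amber [([356.7, 214.5], 0.57)]
slide_grey []
rail [([320.4, 244.6], 0.57)]
back_wall [([389.2, 221.7], 0.74)]
bridge [([381.3, 220.3], 0.66)]
strip [([360.3, 239.3], 0.59)]
oil_bottle [([348.1, 197.2], 0.56), ([392.5, 224.8], 0.36)]
```

View pics/scene0.png

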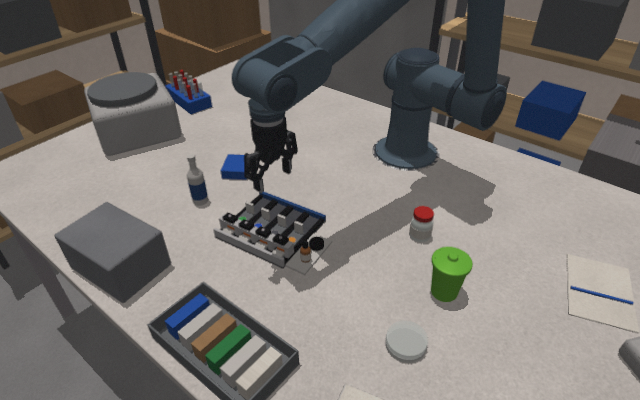

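View pics/side0.png

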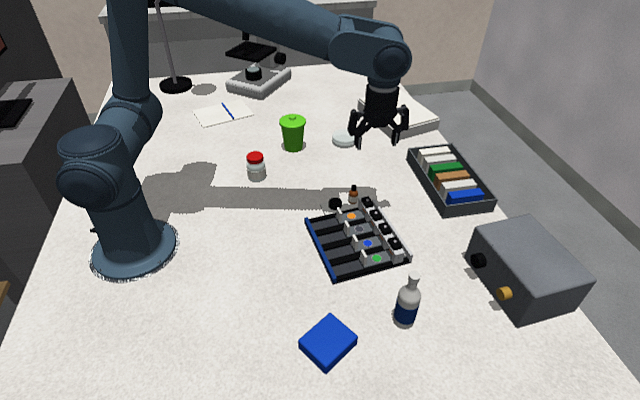

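The strip's blue rail faces the robot (scene ~(300,208)). Lane order from the robot's right is green, blue, grey, amber, and amber sits next to the shelf. I'll fit the strip pose from the points found in both pictures.

```bash
cat > h.py <<'E'
import numpy as np, cv2
from scipy.spatial.transform import Rotation as R
from scipy.optimize import least_squares
LOC={'slide_green':(.015,-.084,.006),'slide_blue':(.015,-.028,.006),'slide_grey':(.015,.028,.006),'slide_amber':(.015,.084,.006),
'rail':(-.125,0,.022),'back_wall':(.075,0,.032),'bridge':(.043,0,.050),'strip':(0,0,0)}
def w2c(p,state=None):
    if 'rvec' in p: return R.from_rotvec(np.ravel(p['rvec'])).as_matrix(),np.ravel(p['tvec'])
    q=np.array(state['tcp_rot']);T=np.eye(4);T[:3,:3]=R.from_quat(q[[1,2,3,0]]).as_matrix();T[:3,3]=state['position']
    M=np.linalg.inv(T@np.array(p['T_tool_cam'])); return M[:3,:3],M[:3,3]
def proj(P,p,E):
    c=np.atleast_2d(P)@E[0].T+E[1]; s=c[:,:2]/c[:,2:]; s=s*(1+p['k1']*(s**2).sum(1,keepdims=True))
    K=p['intrinsics']; return s*K[0,0]+K[:2,2]
def strip2w(x,L):
    c,s=np.cos(x[2]),np.sin(x[2]); L=np.atleast_2d(L)
    return np.c_[x[0]+c*L[:,0]-s*L[:,1],x[1]+s*L[:,0]+c*L[:,1],L[:,2]]
def fit(obs,x0):
    # obs: list of (name,uv,p,E)
    f=lambda x:np.concatenate([(proj(strip2w(x,LOC[n]),p,E)[0]-uv) for n,uv,p,E in obs])
    r=least_squares(f,x0,loss='soft_l1',f_scale=1.5); return r.x,f(r.x).reshape(-1,2)
E
python3 - <<'E'
from workcell import *
from h import *
obs=[]
for n in('scene','side','wrist'):
    s=get_state();p=capture(n);E=w2c(p,s)
    if n=='wrist': cv2.imwrite('pics/wrist0.png',p['color'])
    for m in LOC:
        r=tip_of(p,m)
        if r: obs.append((m,np.array(r[0]['uv']),p,E)); 
        if n=='wrist': print(m,[(q['uv'],round(q['confidence'],2)) for q in r[:2]])
for sel in (obs[:],[o for o in obs if 'rvec' in o[2]],[o for o in obs if 'rvec' not in o[2]]):
    if not sel: continue
    x,res=fit(sel,[.6,0,0]); print(x,np.degrees(x[2]))
    for o,r in zip(sel,res): print(o[0],'rvec' in o[2],r.round(1))
print(get_state()['t'])
E
```

```text
slide_green [([308.2, 293.6], 0.96)]
slide_blue [([300.7, 260.1], 0.75), ([283.9, 237.7], 0.39)]
slide_grey [([293.3, 221.4], 0.98)]
slide_amber [([287.3, 175.8], 0.72)]
rail [([187.3, 257.6], 0.94)]
back_wall [([342.6, 243.1], 0.71)]
bridge [([320.0, 253.5], 0.85)]
strip [([286.3, 239.0], 0.56)]
[ 0.61301019 -0.08881693  0.13187406] 7.555826938170448
slide_green True [0.2 0.3]
slide_blue True [-1.7 -1.6]
slide_grey True [-1.9  1.4]
slide_amber True [-5.1 -0.7]
rail True [-1.2  0.2]
back_wall True [-2.3  1.1]
bridge True [ 1.8 -1.5]
strip True [0.8 4.5]
slide_green True [-6.3 -0. ]
slide_blue True [ 0.1 -0.1]
slide_amber True [ 0.  -0.6]
rail True [1.9 1.5]
back_wall True [-1.7  1.3]
bridge True [-3.7  1.8]
strip True [ 1.8 -1.7]
slide_green False [-2.5  1.7]
slide_blue False [-0.8 -1. ]
slide_grey False [ 0.4 -1.5]
slide_amber False [-0.2  1.8]
rail False [ 2.2 -0.2]
back_wall False [ 1.4 -1.1]
bridge False [-1.6 -2.2]
strip False [-0.2  0.5]
[ 0.61249809 -0.08723565  0.13534158] 7.75450156536754
slide_green True [0.6 0.5]
slide_blue True [-1.2 -1.4]
slide_grey True [-1.4  1.5]
slide_amber True [-4.5 -0.6]
rail True [-0.9  0.3]
back_wall True [-1.6  1.2]
bridge True [ 2.4 -1.4]
strip True [1.3 4.6]
slide_green True [-6.6 -0.5]
slide_blue True [-0.2 -0.5]
slide_amber True [-0.4 -0.9]
rail True [1.7 1.2]
back_wall True [-2.1  0.9]
bridge True [-4.1  1.4]
strip True [ 1.5 -2. ]
[ 0.61318751 -0.08930467  0.13108485] 7.510608589733634
slide_green False [-2.4  2. ]
slide_blue False [-0.6 -0.7]
slide_grey False [ 0.6 -1.1]
slide_amber False [0.  2.2]
rail False [2.4 0.1]
back_wall False [ 1.6 -0.7]
bridge False [-1.4 -1.8]
strip False [-0.1  0.9]
2.35
```

View pics/wrist0.png

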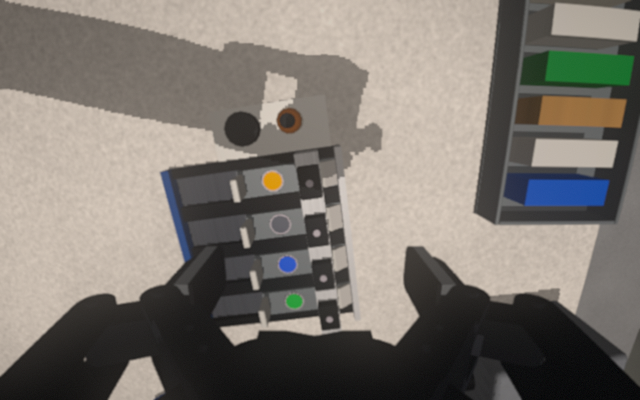

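```bash
cat >> h.py <<'E'
X=np.array([.6130,-.0889,.132])
def shift(s,target,yaw):
    """turn about tool z (deg) and shift along current tool axes to reach target TCP with tool x along world yaw, pointing down"""
    q=np.array(s['tcp_rot']);A=R.from_quat(q[[1,2,3,0]])
    c,n=np.cos(yaw),np.sin(yaw);G=R.from_matrix(np.array([[c,n,0],[n,-c,0],[0,0,-1]]))
    return np.degrees((A.inv()*G).as_rotvec()).round(2),A.inv().apply(np.array(target)-s['position']).round(4)
def strippose(s):
    d=np.array(s['position'])-[X[0],X[1],0];c,n=np.cos(X[2]),np.sin(X[2]);return np.array([c*d[0]+n*d[1],-n*d[0]+c*d[1],d[2]]).round(4)
def stripforce(s):
    d=np.array(s['contact_force']);c,n=np.cos(X[2]),np.sin(X[2]);return np.array([c*d[0]+n*d[1],-n*d[0]+c*d[1],d[2]]).round(2)
E
python3 - <<'E'
from workcell import *
from h import *
s=get_state(); print(s['t'],s['position'],strippose(s))
for z in(.18,.099): print(shift(s,strip2w(X,(-.018,-.084,z))[0],X[2]))
E
```

```text
2.35 [6.50005346e-01 1.15612844e-05 3.03870721e-01] [0.0484 0.0833 0.3039]
(array([-0.  ,  0.  , 82.44]), array([-0.1746, -0.0438,  0.1239]))
(array([-0.  ,  0.  , 82.44]), array([-0.1746, -0.0438,  0.2049]))
```

Call:
{"method": "send_rows", "body": {"targets": [[0, 0, 7, -0.02, -0.005, 0, -1], [0, 0, 14, -0.045, -0.011, 0.01, -1], [0, 0, 21, -0.07, -0.018, 0.02, -1], [0, 0, 28, -0.095, -0.024, 0.04, -1], [0, 0, 35, -0.12, -0.03, 0.06, -1], [0, 0, 42, -0.14, -0.035, 0.08, -1], [0, 0, 49, -0.16, -0.04, 0.1, -1], [0, 0, 56, -0.17, -0.043, 0.12, -1], [0, 0, 63, -0.1746, -0.0438, 0.124, -1], [0, 0, 70, -0.1746, -0.0438, 0.124, -1], [0, 0, 77, -0.1746, -0.0438, 0.124, -1], [0, 0, 82.44, -0.1746, -0.0438, 0.124, -1], [0, 0, 82.44, -0.1746, -0.0438, 0.124, -1], [0, 0, 82.44, -0.1746, -0.0438, 0.124, -1]], "grip_force": 60}}

```text
t: 3.52
position: [0.6063, -0.1746, 0.1799]
tcp_rot: [0.0, 0.998, 0.067, 0.0]
contact_force: [-0.5, -0.2, 0.4]
opening: -0.0
```

```bash
python3 - <<'E'
from workcell import *
from h import *
s=get_state();p=capture('wrist');E=w2c(p,s);im=p['color'].copy()
print(s['t'],strippose(s),stripforce(s),s['opening'],p['T_tool_cam'])
for y in(-.084,-.028,.028,.084):
    for x in(-.045,-.037):
        a=proj(strip2w(X,[(x,y-.013,.05),(x,y+.013,.05)]),p,E).astype(int); cv2.line(im,tuple(map(int,a[0])),tuple(map(int,a[1])),(0,0,255),1)
    for q in proj(strip2w(X,[(.015,y,.016)]),p,E): cv2.circle(im,tuple(map(int,q)),3,(255,0,255),1)
a=proj(strip2w(X,[(-.125,-.115,.022),(-.125,.115,.022)]),p,E);cv2.line(im,tuple(map(int,a[0])),tuple(map(int,a[1])),(0,255,255),1)
cv2.imwrite('pics/w1.png',im)
E
```

```text
3.5167 [-0.018  -0.0841  0.1799] [-0.52 -0.17  0.36] -9.186542922797258e-06 [[ 1.32061921e-03 -9.66234931e-01 -2.57659297e-01  6.54218810e-02]
 [ 9.99998538e-01  9.96061970e-04  1.39015908e-03  5.50913527e-04]
 [-1.08657564e-03 -2.57660756e-01  9.66234834e-01 -7.09017410e-02]
 [ 0.00000000e+00  0.00000000e+00  0.00000000e+00  1.00000000e+00]]
```

View pics/w1.png

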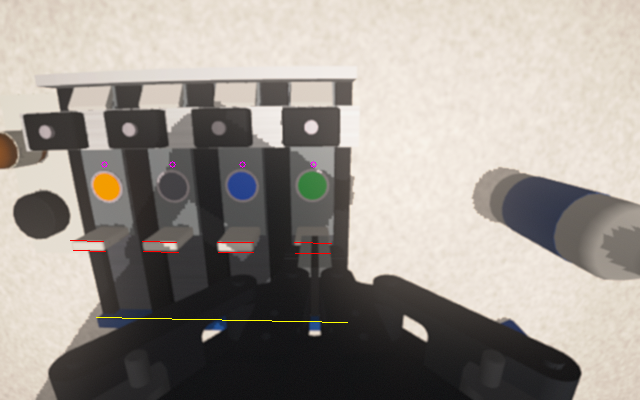

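```bash
python3 - <<'E'
from workcell import *
from h import *
for n in('side','scene'):
    p=capture(n);E=w2c(p)
    for m in('spray_can','oil_bottle','lens_cap'):
        r=tip_of(p,m)
        if r:
            uv=np.array(r[0]['uv']); x=least_squares(lambda x:proj([x[0],x[1],0 if m=='spray_can' else .006],p,E)[0]-uv,[.6,-.2]).x
            s={'position':[*x,0]}; print(n,m,r[0]['confidence'],x,strippose(s))
s=get_state()
print(s['t'],shift(s,strip2w(X,(-.018,-.084,.098))[0],X[2]))
E
```

```text
side spray_can 0.8 [ 0.62986944 -0.34201261] [-0.0166 -0.2531  0.    ]
side oil_bottle 0.61 [0.61212651 0.06427444] [0.0193 0.152  0.    ]
side lens_cap 0.59 [0.57299611 0.06081355] [-0.02    0.1537  0.    ]
scene spray_can 0.71 [ 0.61989122 -0.36588406] [-0.0296 -0.2755  0.    ]
scene oil_bottle 0.36 [ 0.45084741 -0.36484557] [-0.1971 -0.2522  0.    ]
scene lens_cap 0.68 [0.56842489 0.05687754] [-0.025   0.1504  0.    ]
3.9667 (array([ 0.  , -0.  ,  0.02]), array([-0.    , -0.    ,  0.0819]))
```

Call:
{"method": "send_rows", "body": {"targets": [[0, 0, 0, 0, 0, 0.03, -1], [0, 0, 0, 0, 0, 0.06, -1], [0, 0, 0, 0, 0, 0.076, -1], [0, 0, 0, 0, 0, 0.082, -1], [0, 0, 0, 0, 0, 0.082, -1], [0, 0, 0, 0, 0, 0.082, -1]]}}

```text
t: 4.47
position: [0.6067, -0.1748, 0.0986]
tcp_rot: [0.0, 0.998, 0.066, 0.0]
contact_force: [0.1, -0.1, 0.4]
opening: -0.0004
```

```bash
python3 - <<'E'
from workcell import *
from h import *
s=get_state();print(s['t'],strippose(s),stripforce(s),s['contact_force'],s['moment'])
p=capture('wrist');cv2.imwrite('pics/w2.png',p['color'])
E
```

```text
4.4667 [-0.0176 -0.0844  0.0986] [ 0.12 -0.13  0.44] [ 0.13830873 -0.11086807  0.43612626] [-0.02388134  0.05036258  0.01248381]
```

View pics/w2.png

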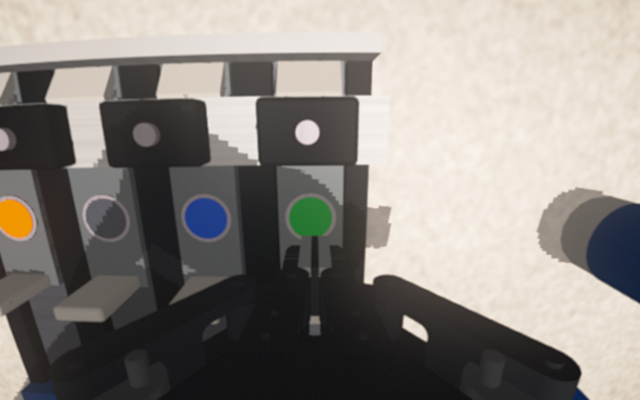

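The closed fingers stand in the green lane, between the tab and the glass (~(312,217)), with no contact. Now I'll feel for the tab.

Call:
{"method": "send_rows", "body": {"targets": [[0, 0, 0, -0.003, 0, 0, -1], [0, 0, 0, -0.006, 0, 0, -1], [0, 0, 0, -0.007, 0, 0, -1], [0, 0, 0, -0.008, 0, 0, -1], [0, 0, 0, -0.008, 0, 0, -1]]}}

```text
t: 4.93
position: [0.5994, -0.1758, 0.0991]
tcp_rot: [0.001, 0.998, 0.066, 0.002]
contact_force: [5.1, 1.3, -0.8]
opening: -0.0002
```

Call:
{"method": "send_rows", "body": {"targets": [[0, 0, 0, -0.0005, 0, 0, -1], [0, 0, 0, -0.0005, 0, 0, -1]]}}

```text
t: 5.1
position: [0.5994, -0.1758, 0.0991]
tcp_rot: [0.001, 0.998, 0.066, 0.003]
contact_force: [5.7, 1.7, 0.4]
opening: 0.0003
```

Call:
{"method": "send_rows", "body": {"targets": [[0, 0, 0, -0.0007, 0, 0, -1], [0, 0, 0, -0.0007, 0, 0, -1]]}}

```text
t: 5.27
position: [0.5992, -0.1758, 0.0991]
tcp_rot: [0.001, 0.998, 0.066, 0.003]
contact_force: [9.5, 2.2, -2.9]
opening: 0.0003
```

Green holds 9.5 N without moving, so its clip is sound. I'll ease off and go to blue.

Call:
{"method": "send_rows", "body": {"targets": [[0, 0, 0, 0.005, 0, 0, -1], [0, 0, 0, 0.008, 0, 0, -1], [0, 0, 0, 0.008, -0.02, 0, -1], [0, 0, 0, 0.008, -0.04, 0, -1], [0, 0, 0, 0.008, -0.056, 0, -1], [0, 0, 0, 0.008, -0.056, 0, -1], [0, 0, 0, 0.008, -0.056, 0, -1]]}}

```text
t: 5.85
position: [0.5974, -0.1185, 0.0977]
tcp_rot: [0.0, 0.998, 0.067, -0.0]
contact_force: [1.2, -0.7, -0.2]
opening: 0.0002
```

```bash
python3 - <<'E'
from workcell import *
from h import *
s=get_state();print(s['t'],strippose(s),stripforce(s))
p=capture('wrist');cv2.imwrite('pics/w3.png',p['color'])
E
```

```text
5.85 [-0.0194 -0.0273  0.0977] [ 1.07 -0.82 -0.22]
```

View pics/w3.png

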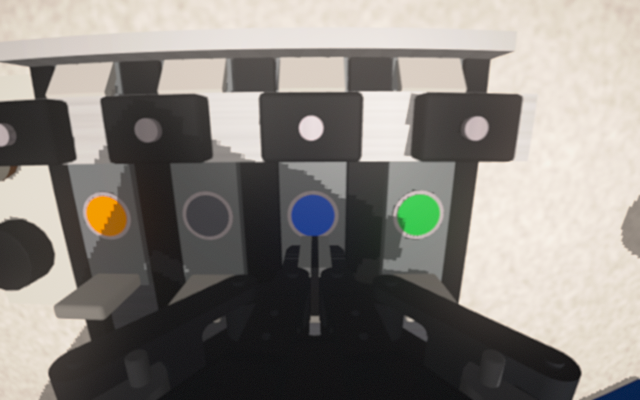

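Fingers are centred on the blue slide (glass at ~(313,214)), and green is still home in line with the others. Pulling blue.

Call:
{"method": "send_rows", "body": {"targets": [[0, 0, 0, -0.003, 0, 0, -1], [0, 0, 0, -0.0045, 0, 0, -1], [0, 0, 0, -0.0055, 0, 0, -1], [0, 0, 0, -0.006, 0, 0, -1], [0, 0, 0, -0.006, 0, 0, -1]]}}

```text
t: 6.32
position: [0.5919, -0.1206, 0.0981]
tcp_rot: [0.0, 0.998, 0.066, 0.001]
contact_force: [1.5, -0.5, -1.0]
opening: -0.0003
```

Call:
{"method": "send_rows", "body": {"targets": [[0, 0, 0, -0.0005, 0, 0, -1], [0, 0, 0, -0.001, 0, 0, -1], [0, 0, 0, -0.001, 0, 0, -1]]}}

```text
t: 6.57
position: [0.5916, -0.1203, 0.0981]
tcp_rot: [0.0, 0.998, 0.066, 0.002]
contact_force: [5.5, 0.8, -3.6]
opening: 0.0001
```

Call:
{"method": "send_rows", "body": {"targets": [[0, 0, 0, -0.0005, 0, 0, -1], [0, 0, 0, -0.0008, 0, 0, -1], [0, 0, 0, -0.0008, 0, 0, -1]]}}

```text
t: 6.82
position: [0.5915, -0.1202, 0.0982]
tcp_rot: [0.0, 0.998, 0.066, 0.003]
contact_force: [9.5, 1.3, -6.8]
opening: -0.0
```

Blue also holds 9.5 N without moving, so it's sound too. Next is grey.

Call:
{"method": "send_rows", "body": {"targets": [[0, 0, 0, 0.005, 0, 0, -1], [0, 0, 0, 0.008, 0, 0, -1], [0, 0, 0, 0.008, -0.02, 0, -1], [0, 0, 0, 0.008, -0.04, 0, -1], [0, 0, 0, 0.008, -0.057, 0, -1], [0, 0, 0, 0.008, -0.057, 0, -1], [0, 0, 0, 0.008, -0.057, 0, -1], [0, 0, 0, 0.004, -0.057, 0, -1], [0, 0, 0, 0.002, -0.057, 0, -1], [0, 0, 0, 0.002, -0.057, 0, -1]]}}

```text
t: 7.65
position: [0.5841, -0.0644, 0.0979]
tcp_rot: [0.0, 0.998, 0.065, -0.0]
contact_force: [-0.6, -0.2, 0.4]
opening: -0.0001
```

```bash
python3 - <<'E'
from workcell import *
from h import *
s=get_state();print(s['t'],strippose(s),stripforce(s))
E
```

```text
7.65 [-0.0254  0.0281  0.0979] [-0.62 -0.16  0.41]
```

Call:
{"method": "send_rows", "body": {"targets": [[0, 0, 0, -0.0005, 0, 0, -1], [0, 0, 0, -0.001, 0, 0, -1], [0, 0, 0, -0.0015, 0, 0, -1], [0, 0, 0, -0.0015, 0, 0, -1]]}}

```text
t: 7.98
position: [0.5832, -0.0639, 0.098]
tcp_rot: [0.0, 0.998, 0.066, 0.0]
contact_force: [2.6, 1.1, -0.7]
opening: 0.0004
```

Call:
{"method": "send_rows", "body": {"targets": [[0, 0, 0, -0.0005, 0, 0, -1], [0, 0, 0, -0.001, 0, 0, -1], [0, 0, 0, -0.001, 0, 0, -1]]}}

```text
t: 8.23
position: [0.5821, -0.0638, 0.098]
tcp_rot: [0.0, 0.998, 0.066, 0.0]
contact_force: [3.4, 0.5, -0.9]
opening: 0.0001
```

Call:
{"method": "send_rows", "body": {"targets": [[0, 0, 0, -0.001, 0, 0, -1], [0, 0, 0, -0.002, 0, 0, -1], [0, 0, 0, -0.003, 0, 0, -1], [0, 0, 0, -0.003, 0, 0, -1]]}}

```text
t: 8.57
position: [0.5789, -0.0642, 0.098]
tcp_rot: [0.0, 0.998, 0.066, 0.0]
contact_force: [2.7, 0.6, -0.2]
opening: -0.0003
```

Grey gives under 3.5 N, so it's slack. I'll draw it out.

Call:
{"method": "send_rows", "body": {"targets": [[0, 0, 0, -0.002, 0, 0, -1], [0, 0, 0, -0.004, 0, 0, -1], [0, 0, 0, -0.006, 0, 0, -1], [0, 0, 0, -0.008, 0, 0, -1], [0, 0, 0, -0.01, 0, 0, -1], [0, 0, 0, -0.012, 0, 0, -1], [0, 0, 0, -0.015, 0, 0, -1], [0, 0, 0, -0.019, 0, 0, -1], [0, 0, 0, -0.023, 0, 0, -1], [0, 0, 0, -0.028, 0, 0, -1], [0, 0, 0, -0.033, 0, 0, -1], [0, 0, 0, -0.038, 0, 0, -1], [0, 0, 0, -0.043, 0, 0, -1], [0, 0, 0, -0.048, 0, 0, -1], [0, 0, 0, -0.053, 0, 0, -1], [0, 0, 0, -0.058, 0, 0, -1], [0, 0, 0, -0.062, 0, 0, -1], [0, 0, 0, -0.066, 0, 0, -1], [0, 0, 0, -0.068, 0, 0, -1], [0, 0, 0, -0.068, 0, 0, -1]]}}

```text
t: 10.23
position: [0.5111, -0.0732, 0.0978]
tcp_rot: [-0.0, 0.998, 0.066, -0.0]
contact_force: [-0.6, -0.5, 0.4]
opening: -0.0001
```

```bash
python3 - <<'E'
from workcell import *
from h import *
s=get_state();print(s['t'],strippose(s),stripforce(s))
for n in('wrist','side'):
    p=capture(n);im=p['color']
    if n=='side': im=cv2.resize(im[170:300,280:440],None,fx=4.5,fy=4.5,interpolation=cv2.INTER_CUBIC)
    cv2.imwrite(f'pics/{n}4.png',im)
E
```

```text
10.2333 [-0.099   0.029   0.0978] [-0.62 -0.41  0.36]
```

View pics/wrist4.png

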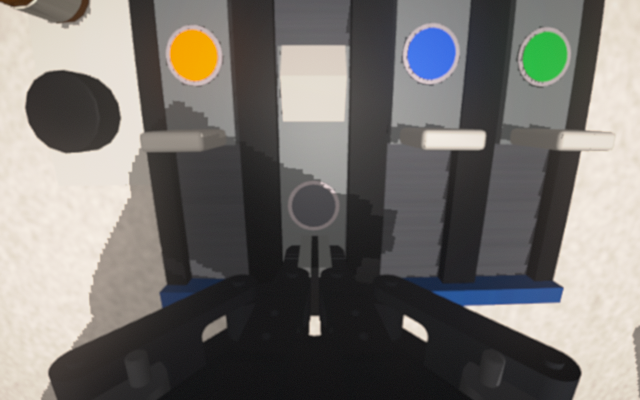

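View pics/side4.png

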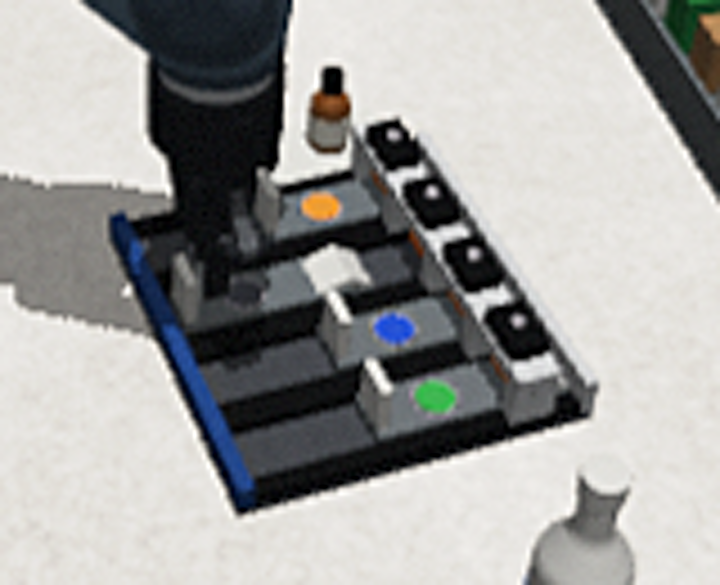

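Grey is clear of its clip and flat: its white ridge is at ~(313,85) and its tab is about a centimetre from the rail. Blue and green are home. I'll press grey gently against the rail.

Call:
{"method": "send_rows", "body": {"targets": [[0, 0, 0, -0.002, 0, 0, -1], [0, 0, 0, -0.004, 0, 0, -1], [0, 0, 0, -0.005, 0, 0, -1], [0, 0, 0, -0.006, 0, 0, -1], [0, 0, 0, -0.006, 0, 0, -1]]}}

```text
t: 10.75
position: [0.5054, -0.0739, 0.0979]
tcp_rot: [-0.0, 0.998, 0.066, -0.0]
contact_force: [-0.9, -0.2, 0.7]
opening: 0.0001
```

Call:
{"method": "send_rows", "body": {"targets": [[0, 0, 0, -0.0005, 0, 0, -1], [0, 0, 0, -0.001, 0, 0, -1], [0, 0, 0, -0.0015, 0, 0, -1], [0, 0, 0, -0.0015, 0, 0, -1]]}}

```text
t: 11.08
position: [0.5045, -0.0741, 0.098]
tcp_rot: [0.0, 0.998, 0.066, 0.001]
contact_force: [3.5, 0.6, -2.6]
opening: -0.0
```

Call:
{"method": "send_rows", "body": {"targets": [[0, 0, 0, 0.004, 0, 0, -1], [0, 0, 0, 0.008, 0, 0, -1], [0, 0, 0, 0.008, 0, -0.02, -1], [0, 0, 0, 0.01, 0, -0.042, -1], [0, 0, 0, 0.03, -0.015, -0.045, -1], [0, 0, 0, 0.055, -0.03, -0.045, -1], [0, 0, 0, 0.075, -0.046, -0.045, -1], [0, 0, 0, 0.0865, -0.0555, -0.045, -1], [0, 0, 0, 0.0865, -0.0555, -0.045, -1], [0, 0, 0, 0.0865, -0.0555, -0.045, -1], [0, 0, 0, 0.0865, -0.0555, -0.02, -1], [0, 0, 0, 0.0865, -0.0555, 0, -1], [0, 0, 0, 0.0865, -0.0555, 0, -1]]}}

```text
t: 12.17
position: [0.5791, -0.008, 0.0937]
tcp_rot: [-0.001, 0.998, 0.065, -0.004]
contact_force: [-0.4, -0.6, 0.2]
opening: -0.0001
```

```bash
python3 - <<'E'
from workcell import *
from h import *
s=get_state();print(s['t'],strippose(s),stripforce(s))
p=capture('wrist');cv2.imwrite('pics/w5.png',p['color'])
E
```

```text
12.1667 [-0.023   0.0847  0.0937] [-0.47 -0.52  0.22]
```

View pics/w5.png

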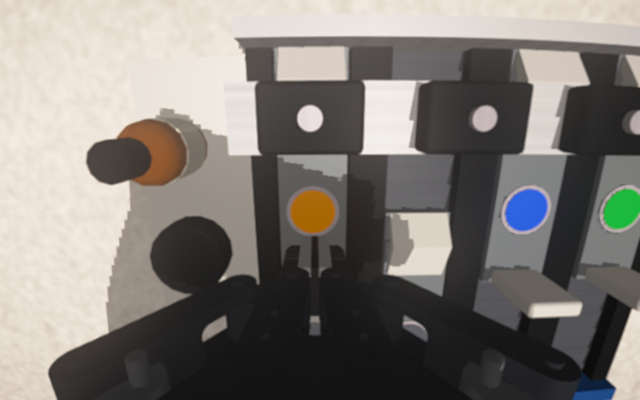

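Fingers are behind amber's tab with its glass at (312,210), and the bottle and cap are clear.

Call:
{"method": "send_rows", "body": {"targets": [[0, 0, 0, 0, 0, 0, -1], [0, 0, 0, -0.002, 0, 0, -1], [0, 0, 0, -0.004, 0, 0, -1], [0, 0, 0, -0.005, 0, 0, -1], [0, 0, 0, -0.006, 0, 0, -1], [0, 0, 0, -0.006, 0, 0, -1]]}}

```text
t: 12.72
position: [0.5766, -0.0086, 0.0984]
tcp_rot: [0.0, 0.998, 0.066, 0.0]
contact_force: [-0.9, -0.7, -0.4]
opening: 0.0001
```

Call:
{"method": "send_rows", "body": {"targets": [[0, 0, 0, -0.0005, 0, 0, -1], [0, 0, 0, -0.001, 0, 0, -1], [0, 0, 0, -0.0015, 0, 0, -1], [0, 0, 0, -0.002, 0, 0, -1], [0, 0, 0, -0.002, 0, 0, -1]]}}

```text
t: 13.13
position: [0.5751, -0.0088, 0.0982]
tcp_rot: [0.0, 0.998, 0.066, 0.001]
contact_force: [2.5, 1.2, -0.1]
opening: -0.0002
```

Call:
{"method": "send_rows", "body": {"targets": [[0, 0, 0, -0.0005, 0, 0, -1], [0, 0, 0, -0.001, 0, 0, -1], [0, 0, 0, -0.001, 0, 0, -1]]}}

```text
t: 13.38
position: [0.574, -0.009, 0.0983]
tcp_rot: [0.0, 0.998, 0.066, 0.001]
contact_force: [3.0, 0.8, 1.7]
opening: -0.0001
```

Call:
{"method": "send_rows", "body": {"targets": [[0, 0, 0, -0.001, 0, 0, -1], [0, 0, 0, -0.002, 0, 0, -1], [0, 0, 0, -0.003, 0, 0, -1], [0, 0, 0, -0.003, 0, 0, -1]]}}

```text
t: 13.72
position: [0.5708, -0.0094, 0.0982]
tcp_rot: [0.0, 0.998, 0.066, 0.0]
contact_force: [4.0, 0.5, 2.5]
opening: 0.0002
```

Amber yields at 3–4 N, so it's the second slack one. Drawing it out.

Call:
{"method": "send_rows", "body": {"targets": [[0, 0, 0, -0.002, 0, 0, -1], [0, 0, 0, -0.004, 0, 0, -1], [0, 0, 0, -0.006, 0, 0, -1], [0, 0, 0, -0.008, 0, 0, -1], [0, 0, 0, -0.01, 0, 0, -1], [0, 0, 0, -0.012, 0, 0, -1], [0, 0, 0, -0.015, 0, 0, -1], [0, 0, 0, -0.019, 0, 0, -1], [0, 0, 0, -0.023, 0, 0, -1], [0, 0, 0, -0.028, 0, 0, -1], [0, 0, 0, -0.033, 0, 0, -1], [0, 0, 0, -0.038, 0, 0, -1], [0, 0, 0, -0.043, 0, 0, -1], [0, 0, 0, -0.048, 0, 0, -1], [0, 0, 0, -0.053, 0, 0, -1], [0, 0, 0, -0.058, 0, 0, -1], [0, 0, 0, -0.062, 0, 0, -1], [0, 0, 0, -0.066, 0, 0, -1], [0, 0, 0, -0.068, 0, 0, -1], [0, 0, 0, -0.068, 0, 0, -1]]}}

```text
t: 15.38
position: [0.5028, -0.0183, 0.0979]
tcp_rot: [-0.0, 0.998, 0.066, -0.0]
contact_force: [0.2, 0.4, -0.4]
opening: -0.0001
```

Call:
{"method": "send_rows", "body": {"targets": [[0, 0, 0, -0.002, 0, 0, -1], [0, 0, 0, -0.0035, 0, 0, -1], [0, 0, 0, -0.0045, 0, 0, -1], [0, 0, 0, -0.0055, 0, 0, -1], [0, 0, 0, -0.0055, 0, 0, -1]]}}

```text
t: 15.8
position: [0.4976, -0.019, 0.0978]
tcp_rot: [-0.0, 0.998, 0.066, -0.0]
contact_force: [-0.6, 0.7, 0.4]
opening: -0.0
```

```bash
python3 - <<'E'
from workcell import *
from h import *
s=get_state();print(s['t'],strippose(s),stripforce(s))
E
```

```text
15.8 [-0.1051  0.0845  0.0978] [-0.53  0.74  0.43]
```

Call:
{"method": "send_rows", "body": {"targets": [[0, 0, 0, -0.0005, 0, 0, -1], [0, 0, 0, -0.001, 0, 0, -1], [0, 0, 0, -0.0015, 0, 0, -1], [0, 0, 0, -0.0015, 0, 0, -1]]}}

```text
t: 16.13
position: [0.4968, -0.0192, 0.0981]
tcp_rot: [0.0, 0.998, 0.066, 0.001]
contact_force: [2.7, 1.0, -1.5]
opening: -0.0001
```

Rail contact again. I'll back off, lift clear, and check.

Call:
{"method": "send_rows", "body": {"targets": [[0, 0, 0, 0.004, 0, 0, -1], [0, 0, 0, 0.009, 0, 0, -1], [0, 0, 0, 0.009, 0, 0, -1], [0, 0, 0, 0.01, 0, -0.03, -1], [0, 0, 0, 0.01, 0, -0.065, -1], [0, 0, 0, 0.01, 0, -0.1, -1], [0, 0, 0, 0.01, 0.03, -0.135, -1], [0, 0, 0, 0.01, 0.06, -0.16, -1], [0, 0, 0, 0.01, 0.08, -0.18, -1], [0, 0, 0, 0.01, 0.08, -0.18, -1], [0, 0, 0, 0.01, 0.08, -0.18, -1]]}}

```text
t: 17.05
position: [0.5173, -0.0982, 0.2792]
tcp_rot: [0.001, 0.998, 0.065, 0.001]
contact_force: [-1.6, 0.0, -1.0]
opening: 0.0003
```

```bash
python3 - <<'E'
from workcell import *
from h import *
s=get_state();p=capture('wrist');E=w2c(p,s);im=p['color'].copy()
print(s['t'],strippose(s),stripforce(s))
for y,dx in((-.084,0),(-.028,0),(.028,-.08),(.084,-.08)):
    for x in(-.045,-.037):
        a=proj(strip2w(X,[(x+dx,y-.013,.05),(x+dx,y+.013,.05)]),p,E); cv2.line(im,tuple(map(int,a[0])),tuple(map(int,a[1])),(0,0,255),1)
cv2.imwrite('pics/w6.png',im)
p=capture('side');cv2.imwrite('pics/s6.png',cv2.resize(p['color'][170:300,280:440],None,fx=4.5,fy=4.5,interpolation=cv2.INTER_CUBIC))
E
```

```text
17.05 [-0.0961  0.0034  0.2792] [-1.54  0.21 -1.02]
```

View pics/w6.png

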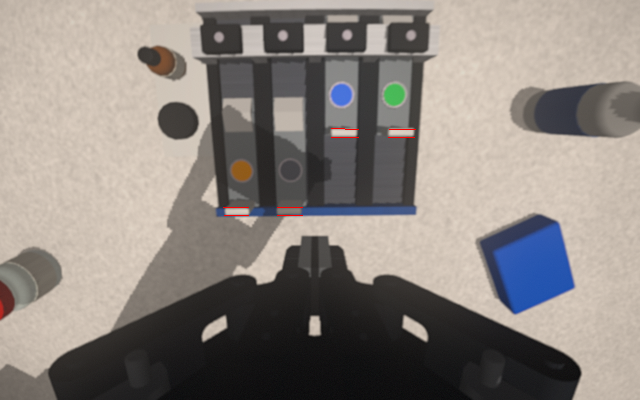

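View pics/s6.png

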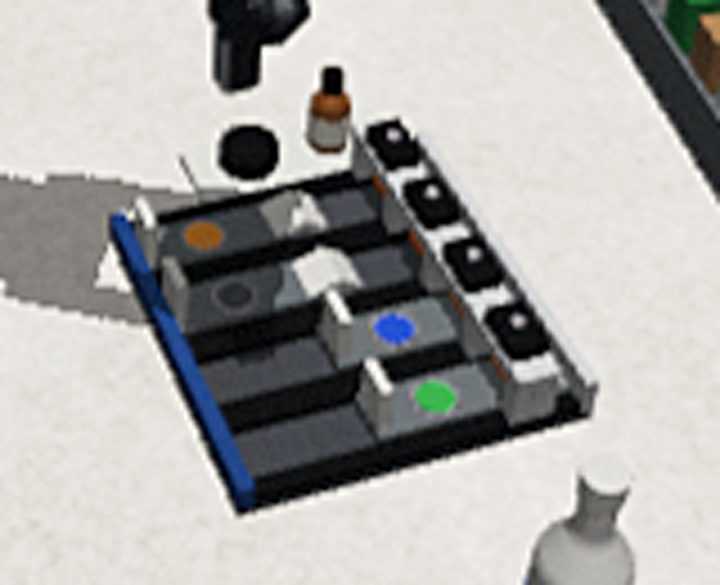

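The wrist view shows amber and grey tabs against the rail ((237,211) and (290,211)), and blue and green tabs exactly on their predicted home lines (row 132). The bystanders haven't moved and the arm is clear, so I'm handing in.

```bash
python3 - <<'E'
from workcell import *
print(close_job(), get_state()['t'])
E
```

```text
the job is handed in; nothing more can be done
the job is handed in; nothing more can be done
```

I drew the grey slide and then the amber slide out of their slack clips and left each against the blue front rail. I handed the job in at about 17 s of the 54 s allowed; no verdict was reported.

- **Which clips were slack:** Grey and amber gave way at about 3–4 N. Green and blue each held about 9.5 N with almost no movement, so I took their clips as sound and eased off.
- **Drawn-out slides:** Both met the rail with about 3 N of contact. The last wrist and side pictures show them flat, with their tabs at the expected rail position.
- **Slides left home:** The blue and green tabs sit on their predicted home lines.
- **Other things on the bench:** The bottle, cap and other bystanders in view looked undisturbed. The green cup and dish stack were not in those last pictures; the arm did not go near them.
- **Robot:** It was lifted well clear of everything at hand-in.

None of the final checks failed. I judged the roller positions from the slide positions, as I could not read them directly.

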